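Make up the nested crucible set in the pouring cradle

TASK

Get the pouring cradle ready for the next brass melt: first seat the thick fireclay guard cup in the cradle's tapered ring, then nest the graphite crucible that fits it inside (the narrower of the two), and finally close that crucible with the fireclay plug lid, each piece upright and fully home. Lower them gently, because fireclay and graphite crack when dropped or forced, and leave the wider crucible and the other things on the ledge where they are.

Things in the scene. Friction and masses are not known exactly. Their poses are not given: they have to be found in the camera images.
- cradle: Grey iron pouring cradle, fixed, locked upright. Origin on the ledge under the ring's axis. Two uprights hold the ring, on the cradle's y axis: bearing heads 47 to 61 mm out each side (bolts to 67), x -19 to 19, rise to 86 mm, 8 over the ring, so fingers find room beside the ring only along the cradle's x axis. Base plate x -65 to 95, y -75 to 75, 10 thick.
- ring_top (a point): Centre of the top rim of the cradle's ring, 78 mm above the ledge; axes as the cradle's. The ring is 26 high, open below, 72 in outside diameter; its bore tapers from diameter 57.2 at the top to 46.2 at the bottom.
- torch_rod (a point): Top of the bare steel torch rod, 12 in diameter, that stands 280 mm tall on the cradle's base at cradle x = 88, y = -55 mm. A small burner on it, at 40 mm height, points at the ring's axis and ends 44 mm short of it.
- lever_grip (a point): Middle of the wooden grip (20 thick, 50 long) of the cradle's tilt lever, not to be moved. The lever slants from the +y bearing (cradle x 0, y 72, height 67 mm) up and away to x 115, y 86, height 126 mm.
- guard_mid (a point): Centre (35 mm up) of the buff fireclay guard cup, 70 high, 260 g, mouth up. Foot diameter 38, tapering to 54 at 38 mm up; above, a straight collar, diameter 64, 32 high, to the rim. Home, the collar's shoulder lies on the ring's top, this point 3 mm below ring_top. Bore: diameter 52 at the rim, tapering to 29.6 at the floor, 14 mm above the foot. z: its axis, up.
- crucible_mid (a point): Centre (43 mm up) of the narrower, dark graphite crucible: 86 high, 170 g, mouth up. Foot diameter 26.4, tapering to 50 at 59 mm up, then straight to the rim. Home, its foot is on the cup's floor with 1.5 mm play all round, its rim 30 mm above the cup's, this point 22 mm above guard_mid. Bore: diameter 42 at the rim, tapering to 30 at 24 mm down. z: its axis, up.
- wide_crucible_mid (a point): Centre (48 mm up) of the wider graphite crucible, which does not fit the cup and stays where it is: dark grey, 96 high, diameter 35 at the foot and 61 at the rim.
- lid_mid (a point): Centre (27.5 mm up) of the buff fireclay plug lid, 55 high, 90 g, standing on its plug. From below: tapered plug 18 high, diameter 29.8 at the bottom, 38.8 at the top; flange of diameter 52, 7 thick; round upright knob, diameter 20, 30 high. Home, the flange lies on the crucible's rim, this point 52.5 mm above crucible_mid. z: its axis, up.
- insulator_mid (a point): Bystander: squat green ceramic insulator with two sheds, diameter 72, 60 high, the point at its centre, 30 mm up.
- bobbin_mid (a point): Bystander: white plastic transformer bobbin with oblong flanges, 56 x 50 (along its x, y; pins to 59 across y), 46 high, the point at its centre, 23 mm up. Light (35 g).
- terminal_mid (a point): Bystander: brass terminal block on a black base, 80 x 24 (along its x, y) and 25 high, the point at its centre, 12 mm up.
- multimeter_mid (a point): Bystander: black rubber-cased multimeter lying on its back, 186 x 90 (along its x, y) and 56 high, the point 21 mm up.
- winder: Red hand-cranked coil winder clamped at the ledge's left end, fixed. Origin under the centre of its base, on the ledge. Base x -85 to 85, y -55 to 55 mm; frame, spindle and a crank (grip out to x = -162 mm at y = 0, height 140) rise to 160 mm; a bobbin on the spindle reaches x = 155 mm.
Mind the look-alikes: they are no part of the job. Leave any red look-alike of the part that bears lid_mid alone.

How it is judged:
By the outcome, as a careful person would: the job done as asked, in the order asked, and still so for the second after the job is handed in, with the robot touching nothing.
It also fails if it takes over 72 s, if anything falls off the work surface, if the arm or the gripper's body presses on something with over 40 N, if the wrist force passes 120 N, or if a joint passes its speed limit or range.

ROBOT

A 7-joint arm with a two-finger parallel gripper is mounted at the origin on the work surface. World frame = base frame: x ahead of the robot, y to its left, z up, the work surface at z = 0. Lengths are in m, angles in rad, forces in N, time in s.
With the tool pointing down it reaches from about 0.4 to 0.85 m from the base axis. Payload 4.5 kg.
Tool frame: the origin (TCP) lies between the finger pads; the fingertips stand 8 mm ahead of it and the grasp point (between the pads) lies 11 mm behind it; z points along the fingers, y is the direction in which the jaws open and shut (so a half turn about z gives the same grasp; the last joint's range is limited). The gripper opens to 88 mm and grips with 3 to 60 N. Pads are 18 mm wide; open, the fingers measure 123 mm over their backs; the gripper's body (75 mm by 187 mm) begins 45 mm behind the grasp point.
Start: joints at [-1.161, 0.689, -0.195, 1.565, 0.157, 0.902, -0.215], TCP at [0.229, 0.581, 0.247] pointing down, gripper open.
Joint ranges: [-3.01, 3.01], [-0.46, 2.08], [-1.47, 1.51], [0.13, 2.56], [-1, 4.14], [0.04, 2.09], [-2.66, 2.66]. Speed limits (rad/s): [2.57, 2.57, 3.14, 3.14, 3.14, 3.14, 3.14].

INTERFACE

Orientations are given as a unit quaternion [x, y, z, w].
In Python, from plant import r gives the robot as it stands.
- The arm moves only by the tool carry_out, never from a script. Its argument "commands" is a list that holds one entry, the list of rows, each a list of 7 numbers: the turn, a rotation vector about the tool's x, y, z in rad, then the shift along the tool's x, y, z in cm, then the finger opening in cm, from 0 to 8.81. A call has 1 to 10 rows; each row is the pose to reach, as a shift and turn from the pose commanded when the call began, along the tool's axes at that moment; what a row does not reach only later rows make up. A row lasts 1/12 s, in which the tool goes at most 41.7 mm and 7.16 degrees, less where a joint would pass 70% of its speed; a pose out of reach is approached as far as the arm can. A call with a gripper value outside its range is refused whole. The fingers move at their own pace and stop on an object; "force" is the grip in N (left out, the last holds). Time passes only in rows, so rows that repeat a pose let the fingers close. It gives the time, the measured TCP pose, the force and the opening at its end, in the units of the state.
- r.get_state(): the state, without advancing time (a new reading comes with each control period).
- r.snapshot(name): name is "side" or "top"; returns a dict with "pixels" (420x560x3 uint8, red, green, blue), "mtx" (3x3 intrinsics, pixels), "xyz" and "rotation" of the camera in the world. Camera axes: x right, y down, z forward; pixel columns grow to the right and rows downward; lengths in m; the calibration is good to about 2 mm. A picture is of the moment at which its call begins. There is no depth.
- r.finish_job(): hands the job in, once; it reports no verdict.
The state is a dict: "clock": time; "q": joint angles; "qd": joint speeds; "joint_torque": joint torques, N m; "tool_pos": TCP position; "eef_rot": TCP orientation; "contact_force": force on the tool from outside, world axes, zero at the start; "moment": the same for the moment, N m; "opening": opening from 0.0 (shut) to 1.0 (fully open).
Only numpy, scipy, OpenCV 4.12 (cv2) and the standard library are available. Lean on these libraries where they do the work, as an engineer would, in place of code of your own. Each camera call takes 0.05 s, during which the arm holds its last target.

## Working session

There is one attempt and no reset: what is moved stays moved. The work goes in short steps, Python scripts to look and compute and a tool call to move; the robot and the scene stay as the last step left them, time stands still between calls to the robot, and variables do not carry over. Pictures are saved under pics/ and viewed, and the job is handed in when it is done.

Besides the shell and the picture viewer there is one more tool, called after "Request:" as a command line: name --argument value ..., lists and objects as JSON in quotes. carry_out: Moves the arm, as the interface text tells. Its arguments: {"type":"object","properties":{"commands":{"type":"array"},"force":{"type":"number"}},"required":["commands"]}

```bash
ls; mkdir -p pics; python3 - <<'E'
from plant import r
import cv2,numpy as np
s=r.get_state();print(s)
for n in("side","top"):
    d=r.snapshot(n);cv2.imwrite(f"pics/{n}0.png",d["pixels"][:,:,::-1]);print(n,d["mtx"],d["xyz"],d["rotation"])
E
```

```text
pics
{'clock': 0.0, 'q': array([-1.16122266,  0.68998048, -0.19449316,  1.56633503,  0.15733825,
        0.90249372, -0.21510808]), 'qd': array([-0.00083488, -0.00097549,  0.00216099,  0.00049172,  0.00028701,
       -0.00116389,  0.00138115]), 'joint_torque': array([-3.50670507e-04, -5.27565622e+01, -1.26728989e+00, -1.53431064e+01,
       -5.26483962e-02,  6.57597586e-03,  1.78955243e-04]), 'tool_pos': array([0.22921022, 0.58079629, 0.24591408]), 'eef_rot': array([ 1.86742552e-01,  9.82408463e-01, -9.07452536e-04, -8.37147911e-05]), 'contact_force': array([0.24107711, 0.05919341, 0.20453459]), 'moment': array([-0.03761427, -0.01648201,  0.00844948]), 'opening': 1.0001101605505955}
side [[522.1800805    0.         276.42313116]
 [  0.         522.1800805  208.40123016]
 [  0.           0.           1.        ]] [ 0.52752028 -1.13123824  1.18659192] [ 0.90937111 -0.03007148  0.01106382 -0.4147499 ]
top [[452.48602543   0.         279.93269227]
 [  0.         452.48602543 218.90186671]
 [  0.           0.           1.        ]] [0.38834608 0.04433223 1.3788125 ] [ 0.71446105 -0.69533217  0.06189109 -0.04720243]
```

View pics/side0.png

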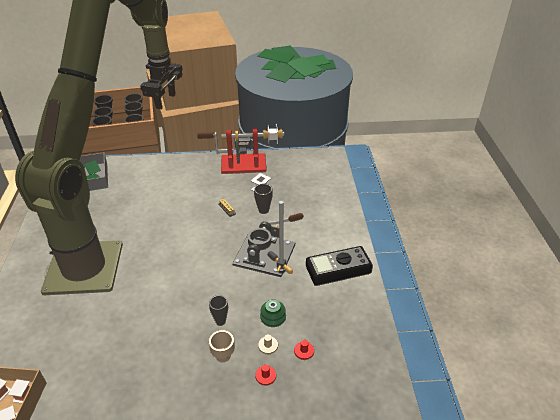

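View pics/top0.png

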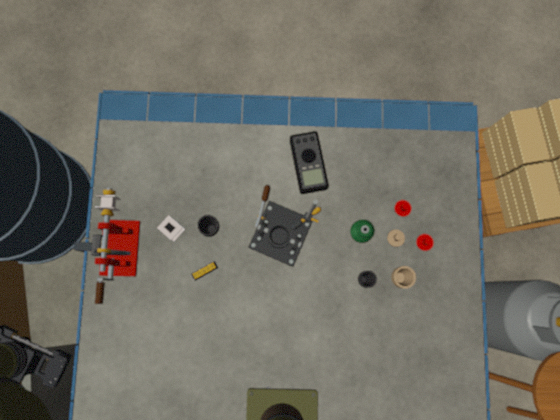

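The side view shows the cup at (221,346), a dark crucible at (219,310), the buff lid at (268,344) with two red look-alikes beside it, another crucible at (263,198), and the cradle near (262,240). In the top view these are at (404,277), (367,279), (397,238), (208,225) and (280,237).

```bash
cat > h.py <<'E'
import cv2,numpy as np
from scipy.spatial.transform import Rotation as R
K={'side':np.array([[522.18,0,276.423],[0,522.18,208.401],[0,0,1]]),'top':np.array([[452.486,0,279.933],[0,452.486,218.902],[0,0,1]])}
C={'side':np.array([0.52752028,-1.13123824,1.18659192]),'top':np.array([0.38834608,0.04433223,1.3788125])}
Q={'side':R.from_quat([0.90937111,-0.03007148,0.01106382,-0.4147499]),'top':R.from_quat([0.71446105,-0.69533217,0.06189109,-0.04720243])}
def ray(n,u,v):
    return Q[n].apply(np.linalg.inv(K[n])@np.array([u,v,1.]))
def onz(n,u,v,z):
    d=ray(n,u,v);return C[n]+d*(z-C[n][2])/d[2]
def proj(n,p):
    c=K[n]@Q[n].inv().apply(np.array(p)-C[n]);return c[:2]/c[2]
def two(a,b):
    d1=ray('side',*a);d2=ray('top',*b);A=np.stack([d1,-d2],1)
    t=np.linalg.lstsq(A,C['top']-C['side'],rcond=None)[0]
    p,q=C['side']+d1*t[0],C['top']+d2*t[1];return (p+q)/2,np.linalg.norm(p-q)
E
python3 - <<'E'
import cv2
a=cv2.imread('pics/side0.png');b=cv2.imread('pics/top0.png')
def c(im,x,y,w,h,s,n): cv2.imwrite(n,cv2.resize(im[y:y+h,x:x+w],None,fx=s,fy=s,interpolation=cv2.INTER_CUBIC))
c(a,190,280,130,100,6,'pics/s_a.png');c(a,220,165,130,115,5,'pics/s_b.png')
c(b,345,190,100,100,6,'pics/t_a.png');c(b,190,175,140,100,5,'pics/t_b.png')
from h import *
for n,p in (('side',(221,346)),('side',(219,310)),('side',(263,198)),('side',(262,240))): print(onz(n,*p,0.05))
for p in ((404,277),(367,279),(397,238),(208,225),(280,237)): print(onz('top',*p,.07))
E
```

```text
[ 0.4305857  -0.34872744  0.05      ]
[ 0.42332327 -0.23367596  0.05      ]
[0.56357598 0.23206809 0.05      ]
[0.55142351 0.02895569 0.05      ]
[ 0.4330643 -0.3429741  0.07     ]
[ 0.424555   -0.23561195  0.07      ]
[ 0.54585104 -0.32428815  0.07      ]
[0.56846576 0.22858511 0.07      ]
[0.53920924 0.01811458 0.07      ]
```

View pics/s_a.png

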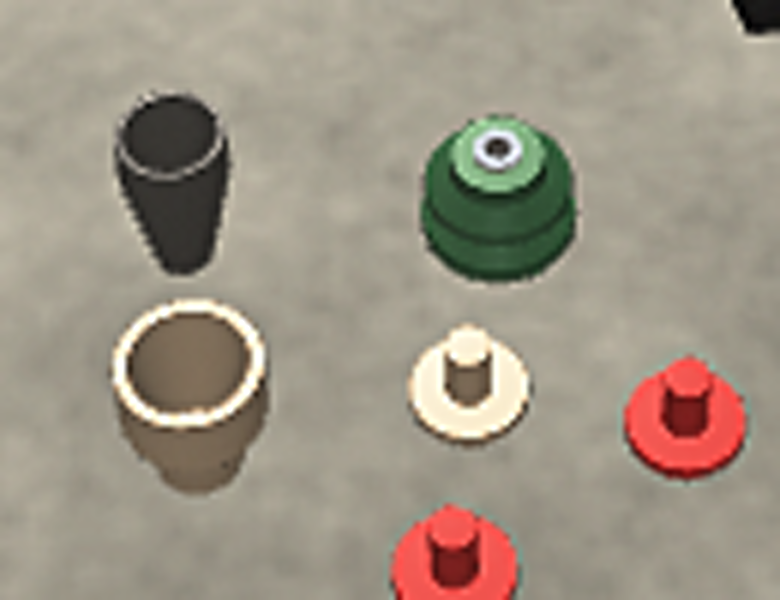

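View pics/s_b.png

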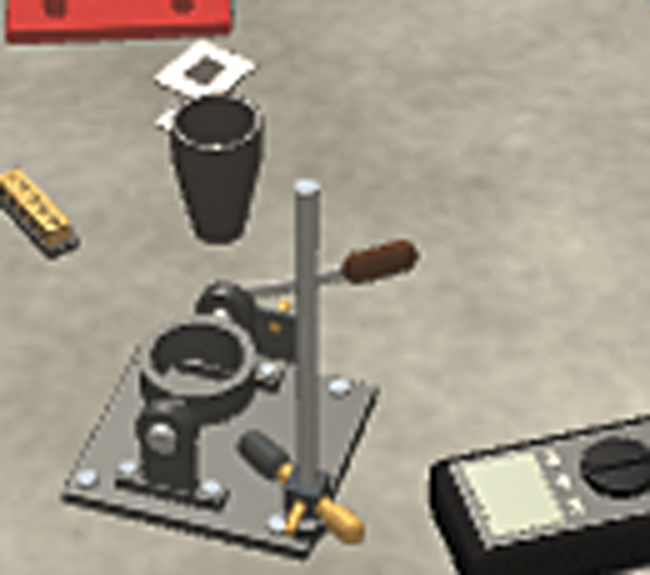

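View pics/t_a.png

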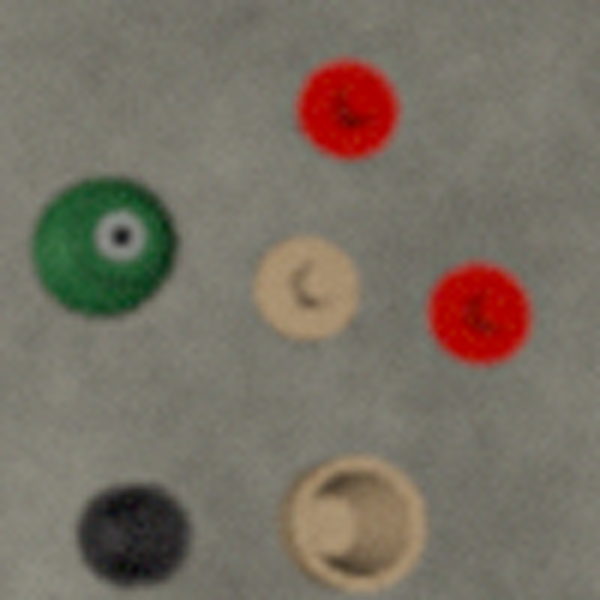

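View pics/t_b.png

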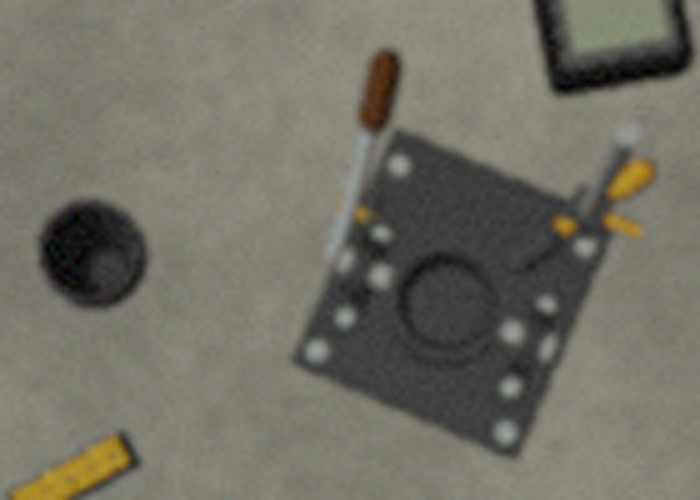

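```bash
cat > m.py <<'E'
from h import *
from scipy.optimize import least_squares
def fitc(n,pts,z,rad=None):
    P=np.array([onz(n,u,v,z)[:2] for u,v in pts])
    if rad is None:
        f=lambda x:np.hypot(P[:,0]-x[0],P[:,1]-x[1])-x[2]
        s=least_squares(f,[*P.mean(0),.03],loss='soft_l1',f_scale=.001)
    else:
        f=lambda x:np.hypot(P[:,0]-x[0],P[:,1]-x[1])-rad
        s=least_squares(f,P.mean(0),loss='soft_l1',f_scale=.001)
    return s.x,np.sqrt(np.mean(s.fun**2))
def blobs(n,mask,box,amin=20,s=4):
    x,y,w,h=box
    m=mask[y:y+h,x:x+w]
    cs,_=cv2.findContours(m,cv2.RETR_CCOMP,cv2.CHAIN_APPROX_NONE)
    return [c[:,0,:]+[x,y] for c in cs if cv2.contourArea(c)>amin]
E
python3 - <<'E'
from m import *
S=4
ims={n:cv2.resize(cv2.imread(f'pics/{n}0.png'),None,fx=S,fy=S,interpolation=cv2.INTER_CUBIC) for n in('side','top')}
def cont(n,fn,box):
    x,y,w,h=[S*k for k in box]; c=ims[n][y:y+h,x:x+w].astype(int)
    hsv=cv2.cvtColor(c.astype(np.uint8),cv2.COLOR_BGR2HSV).astype(int)
    m=(fn(c,hsv)).astype(np.uint8)*255
    cs,_=cv2.findContours(m,cv2.RETR_CCOMP,cv2.CHAIN_APPROX_NONE)
    o=[((q[:,0,:]+[x,y]+.5)/S-.5) for q in sorted(cs,key=cv2.contourArea)[::-1][:4] if cv2.contourArea(q)>200]
    return o
def show(t,n,cs,z,half=None):
    for c in cs:
        e=cv2.fitEllipse(c.astype(np.float32))
        if half: c=c[half(c)]
        print(t,n,np.round(e[0],2),np.round(e[1],1),'circ@z',z,[np.round(k,4) for k in fitc(n,c,z)])
cream=lambda c,h:(c.min(2)>190)
dark=lambda c,h:(c.max(2)<75)
show('cup','side',cont('side',cream,(200,320,40,40)),.07)
show('lid','side',cont('side',cream,(255,330,27,27)),.025)
show('cruc','side',cont('side',dark,(205,290,30,40)),.086,lambda c:c[:,1]<308)
show('wide','side',cont('side',dark,(250,182,24,35)),.096,lambda c:c[:,1]<192)
buff=lambda c,h:(c[:,:,2]-c[:,:,0]>25)
show('cup','top',cont('top',buff,(385,262,40,32)),.07,lambda c:c[:,0]>400)
show('lid','top',cont('top',buff,(385,226,24,24)),.025)
show('cruc','top',cont('top',dark,(352,265,32,28)),.086,lambda c:c[:,0]>366)
show('wide','top',cont('top',dark,(192,212,28,28)),.096,lambda c:c[:,0]<208)
show('knob','side',cont('side',lambda c,h:c.min(2)>235,(262,332,12,12)),.055)
E
```

```text
cup side [220.94 340.06] [20.2 24.6] circ@z 0.07 [array([ 0.4319, -0.3443,  0.0306]), np.float64(0.0004)]
cup side [220.88 340.04] [17.9 21.9] circ@z 0.07 [array([ 0.4317, -0.3444,  0.0272]), np.float64(0.0005)]
lid side [267.7  343.61] [17.1 18.4] circ@z 0.025 [array([ 0.5502, -0.3325,  0.0248]), np.float64(0.0013)]
lid side [267.58 342.46] [ 9.6 10.9] circ@z 0.025 [array([ 0.5501, -0.33  ,  0.0136]), np.float64(0.0025)]
cruc side [219.23 312.15] [16.8 24.6] circ@z 0.086 [array([ 0.423 , -0.2342,  0.0262]), np.float64(0.0024)]
cruc side [217.78 301.87] [11.8 15.3] circ@z 0.086 [array([ 0.4229, -0.2344,  0.0201]), np.float64(0.0005)]
wide side [262.94 200.06] [17.3 24.9] circ@z 0.096 [array([0.5633, 0.2263, 0.0318]), np.float64(0.0014)]
wide side [262.58 188.62] [ 9.1 15.2] circ@z 0.096 [array([0.5629, 0.2256, 0.0248]), np.float64(0.0008)]
cup top [403.53 276.85] [23.  25.2] circ@z 0.07 [array([ 0.4339, -0.3444,  0.0332]), np.float64(0.0003)]
lid top [395.65 237.62] [17.6 18.2] circ@z 0.025 [array([ 0.5524, -0.3329,  0.0273]), np.float64(0.0004)]
cruc top [366.91 278.83] [16.4 17.9] circ@z 0.086 [array([ 0.425 , -0.2345,  0.0228]), np.float64(0.0004)]
wide top [208.13 225.47] [20.1 21.7] circ@z 0.096 [array([0.5649, 0.2239, 0.0303]), np.float64(0.0008)]
```

```bash
python3 - <<'E'
from m import *
for n,b,s in(('side',(240,220,44,50),12),('top',(258,212,50,50),12)):
    im=cv2.imread(f'pics/{n}0.png');x,y,w,h=b
    c=cv2.resize(im[y:y+h,x:x+w],None,fx=s,fy=s,interpolation=cv2.INTER_CUBIC)
    c=cv2.convertScaleAbs(c,alpha=2.0)
    cv2.imwrite(f'pics/ring_{n}.png',c)
print(two((281.2,202.2),(315.4,201.4)), onz('side',281.2,202.2,.28),onz('top',315.4,201.4,.28))
E
```

```text
(array([ 0.60532345, -0.06329314,  0.27898156]), np.float64(0.0020013137324993995)) [ 0.60424214 -0.06479677  0.28      ] [ 0.60613778 -0.06312438  0.28      ]
```

View pics/ring_side.png

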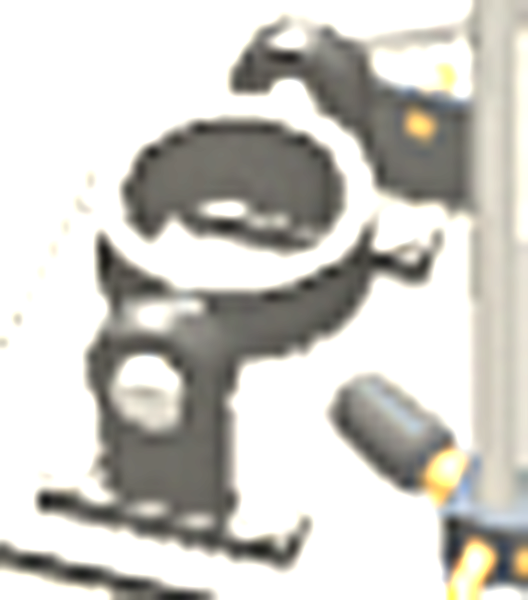

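View pics/ring_top.png

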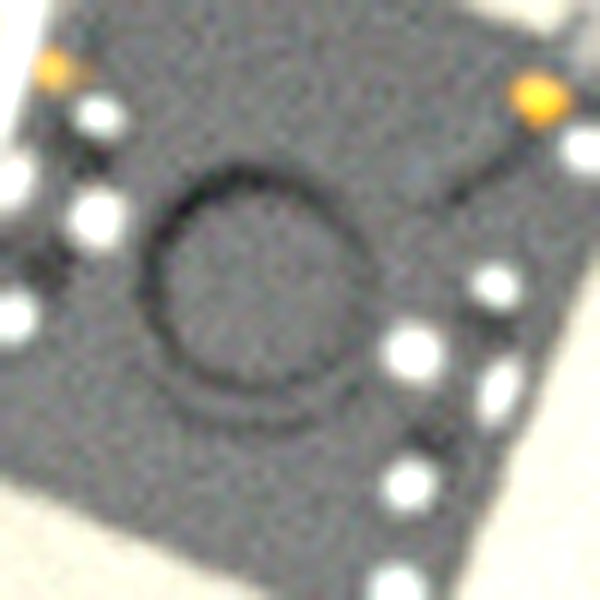

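```bash
python3 - <<'E'
from m import *
f=lambda p,o,s=12:[((x+.5)/s-.5+o[0],(y+.5)/s-.5+o[1]) for x,y in p]
a=f([(122,190),(135,155),(170,128),(235,117),(290,126),(330,155),(345,195)],(240,220))
print('side bore',fitc('side',a,.078),fitc('side',a,.078,.0286))
b=f([(138,270),(380,290),(250,160),(250,397),(170,195),(345,200),(170,360),(350,365)],(258,212))
print('top bore',fitc('top',b,.078),fitc('top',b,.078,.0286))
c=f([(98,217),(413,352)],(258,212))
l,rr=[onz('top',*p,.086)[:2] for p in c];print('bolts',l,rr,(l+rr)/2,np.hypot(*(l-rr)))
y=(l-rr);print('cradle y dir deg',np.degrees(np.arctan2(y[1],y[0])))
for cen in [(l+rr)/2]:
    rod=np.array([.6061,-.0631]);d=rod-cen
    print('yaw from rod',np.degrees(np.arctan2(d[1],d[0])-np.arctan2(-55,88)),np.hypot(*d),np.hypot(88,55))
def img(n):
    S=6;im=cv2.imread(f'pics/{n}0.png');return im
E
```

```text
side bore (array([0.54210358, 0.02021002, 0.02853921]), np.float64(0.000390244701775806)) (array([0.54209429, 0.02013275]), np.float64(0.0003924302750525509))
top bore (array([0.54456786, 0.02098907, 0.02917939]), np.float64(0.00052546903000326)) (array([0.54461298, 0.02112925]), np.float64(0.0007980059360551857))
bolts [0.55756446 0.06012399] [ 0.52713601 -0.01619187] [0.54235023 0.02196606] 0.08215838638270312
cradle y dir deg 68.26197377451959
yaw from rod -21.146183676406526 0.10630271494553237 103.77379245262264
```

```bash
cat > d.py <<'E'
import numpy as np,sys
# usage: d.py x y z yawdeg  tx ty tz tyaw   (yaw = world dir of tool y, tool down)
a=list(map(float,sys.argv[1:]))
for i in range(0,len(a)-4,4):
    x,y,z,w=a[i:i+4];X,Y,Z,W=a[i+4:i+8]
    w0=np.radians(w);yt=np.array([np.cos(w0),np.sin(w0)]);xt=np.array([-np.sin(w0),np.cos(w0)])
    xt=np.array([np.cos(w0+np.pi/2),np.sin(w0+np.pi/2)])
    d=np.array([X-x,Y-y]);print('turnz %.4f  shift cm %.2f %.2f %.2f'%(-np.radians(W-w),d@xt*100,d@yt*100,(z-Z)*100))
E
python3 - <<'E'
import numpy as np
for a in(33,-2): print(.55*np.cos(np.radians(a)),.55*np.sin(np.radians(a)))
E
python3 d.py .229 .581 .247 68.4  .46 .30 .32 38  .55 -.02 .32 8  .4329 -.3444 .32 -21.7
```

```text
0.46126881236998324 0.2995514692582649
0.5496649548605027 -0.019194723186375533
turnz 0.5306  shift cm -31.82 -17.62 -7.30
turnz 0.5236  shift cm -30.76 -12.61 0.00
turnz 0.5184  shift cm -30.49 -16.11 0.00
```

Request:
carry_out --commands '[[[0,0,0.05,-3,-1.7,-2,8.81],[0,0,0.11,-6.5,-3.6,-4,8.81],[0,0,0.17,-10,-5.5,-6,8.81],[0,0,0.23,-13.5,-7.5,-7.3,8.81],[0,0,0.29,-17,-9.4,-7.3,8.81],[0,0,0.35,-20.5,-11.3,-7.3,8.81],[0,0,0.41,-24,-13.3,-7.3,8.81],[0,0,0.46,-27,-15,-7.3,8.81],[0,0,0.5,-29.8,-16.5,-7.3,8.81],[0,0,0.5306,-31.8,-17.6,-7.3,8.81]]]'

```text
clock: 0.93
tool_pos: [0.4626, 0.2973, 0.3195]
eef_rot: [0.44, 0.898, -0.001, 0.001]
contact_force: [0.3, -0.5, -0.1]
opening: 0.999
```

Request:
carry_out --commands '[[[0,0,0.05,-3,-1.2,0,8.81],[0,0,0.11,-6.5,-2.6,0,8.81],[0,0,0.17,-10,-4,0,8.81],[0,0,0.23,-13.4,-5.5,0,8.81],[0,0,0.29,-16.8,-6.9,0,8.81],[0,0,0.35,-20.3,-8.3,0,8.81],[0,0,0.41,-23.7,-9.7,0,8.81],[0,0,0.46,-26.6,-10.9,0,8.81],[0,0,0.5,-29,-11.9,0,8.81],[0,0,0.5236,-30.8,-12.6,0,8.81]]]'

```text
clock: 1.77
tool_pos: [0.5513, -0.0226, 0.3194]
eef_rot: [0.658, 0.753, -0.001, 0.0]
contact_force: [0.3, 0.4, -0.8]
opening: 0.997
```

Request:
carry_out --commands '[[[0,0,0.05,-3,-1.6,0,8.81],[0,0,0.11,-6.5,-3.4,0,8.81],[0,0,0.17,-10,-5.3,0,8.81],[0,0,0.23,-13.4,-7.1,0,8.81],[0,0,0.29,-16.8,-8.9,0,8.81],[0,0,0.35,-20.3,-10.7,0,8.81],[0,0,0.41,-23.7,-12.5,0,8.81],[0,0,0.46,-26.6,-14.1,0,8.81],[0,0,0.5,-29,-15.3,0,8.81],[0,0,0.5184,-30.5,-16.1,0,8.81]]]'

```text
clock: 2.6
tool_pos: [0.4325, -0.3472, 0.3195]
eef_rot: [0.829, 0.559, -0.001, 0.0]
contact_force: [-0.8, 0.2, 0.4]
opening: 1.0
```

Request:
carry_out --commands '[[[0,0,0,0,0,0,8.81],[0,0,0,0,0,0,8.81]]]'

```text
clock: 2.77
tool_pos: [0.4342, -0.344, 0.3193]
eef_rot: [0.828, 0.561, -0.0, -0.0]
contact_force: [0.7, 0.7, 0.1]
opening: 0.999
```

```bash
python3 - <<'E'
from plant import r
from h import *
s=r.get_state();print(s['tool_pos'],R.from_quat(s['eef_rot']).as_matrix())
E
```

```text
[ 0.43421606 -0.34396581  0.31928988] [[ 3.69975716e-01  9.29041203e-01 -6.43055528e-04]
 [ 9.29041305e-01 -3.69975228e-01  7.63791620e-04]
 [ 4.71679270e-04 -8.80009498e-04 -9.99999502e-01]]
```

Request:
carry_out --commands '[[[0,0,0,0,0,3,8.81],[0,0,0,0,0,7,8.81],[0,0,0,0,0,11,8.81],[0,0,0,0,0,15,8.81],[0,0,0,0,0,18.5,8.81],[0,0,0,0,0,21.5,8.81],[0,0,0,0,0,24,8.81],[0,0,0,0,0,25.8,8.81],[0,0,0,0,0,26.7,8.81],[0,0,0,0,0,27,8.81]]]'

```text
clock: 3.6
tool_pos: [0.435, -0.3415, 0.0482]
eef_rot: [0.827, 0.563, 0.0, -0.002]
contact_force: [-0.7, 0.2, -0.5]
opening: 1.002
```

```bash
cat > snap.py <<'E'
import sys
from plant import r
from h import *
t=sys.argv[1]
for n in('side','top'):
    im=r.snapshot(n)['pixels'][:,:,::-1].copy();cv2.imwrite(f'pics/{n}_{t}.png',im)
    if len(sys.argv)>2:
        p=list(map(float,sys.argv[2:5]));u,v=proj(n,p);w=40;x=int(np.clip(u-w,0,480));y=int(np.clip(v-w,0,340))
        c=cv2.resize(im[y:y+2*w,x:x+2*w],None,fx=5,fy=5,interpolation=cv2.INTER_CUBIC)
        if n=='side':A=c
        else:cv2.imwrite(f'pics/z_{t}.png',np.hstack([A,c]));
        print(n,'crop origin',x,y)
s=r.get_state();print(s['clock'],s['tool_pos'],s['contact_force'],s['opening'])
E
python3 snap.py a .433 -.344 .06
```

```text
side crop origin 181 302
top crop origin 363 237
3.7 [ 0.43539353 -0.34285985  0.0497913 ] [0.38717071 0.69301163 0.73056818] 0.9967032779724447
```

View pics/z_a.png

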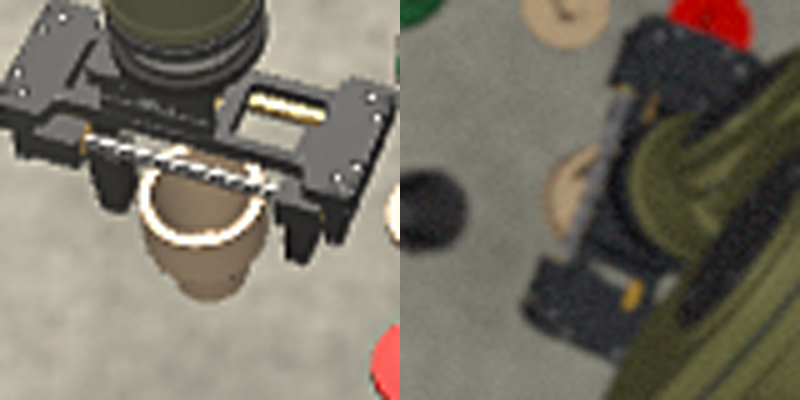

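Request:
carry_out --commands '[[[0,0,0,0,0,0,7.5],[0,0,0,0,0,0,7],[0,0,0,0,0,0,6.6],[0,0,0,0,0,0,6.2],[0,0,0,0,0,0,6],[0,0,0,0,0,0,6],[0,0,0,0,0,0,6],[0,0,0,0,0,0,6]]]' --force 18

```text
clock: 4.37
tool_pos: [0.4344, -0.3436, 0.0504]
eef_rot: [0.827, 0.562, 0.0, -0.0]
contact_force: [-0.7, 1.9, 7.4]
opening: 0.717
```

Request:
carry_out --commands '[[[0,0,0,0,0,-0.3,5],[0,0,0,0,0,-1,5],[0,0,0,0,0,-2,5],[0,0,0,0,0,-4,5],[0,0,0,0,0,-7,5],[0,0,0,0,0,-10,5],[0,0,0,0,0,-13,5],[0,0,0,0,0,-16.5,5],[0,0,0,0,0,-20,5],[0,0,0,0,0,-23,5]]]'

```text
clock: 5.2
tool_pos: [0.4345, -0.3438, 0.2828]
eef_rot: [0.827, 0.562, 0.0, 0.001]
contact_force: [0.9, -0.7, -3.7]
opening: 0.719
```

Request:
carry_out --commands '[[[0,0,0,0,0,-2.5,5],[0,0,0,0,0,-4.5,5],[0,0,0,0,0,-6,5],[0,0,0,0,0,-7,5],[0,0,0,0,0,-7,5]]]'

```text
clock: 5.62
tool_pos: [0.4352, -0.3444, 0.3526]
eef_rot: [0.827, 0.562, 0.001, 0.002]
contact_force: [-0.2, 0.7, -3.6]
opening: 0.721
```

```bash
python3 snap.py b .433 -.344 .34; python3 d.py .4329 -.3444 .35 -21.7 .5435 .0207 .35 -21.7
```

```text
side crop origin 172 227
top crop origin 398 233
5.7167 [ 0.4343514  -0.3434774   0.34990814] [-0.68692072 -0.02800869 -3.19083571] 0.7197989258450699
turnz -0.0000  shift cm 38.01 -3.22 0.00
```

View pics/z_b.png

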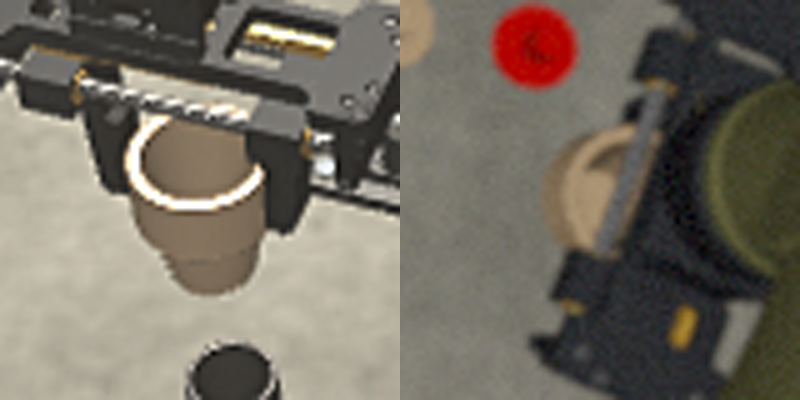

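Request:
carry_out --commands '[[[0,0,0,1.5,-0.1,0,5],[0,0,0,4.5,-0.4,0,5],[0,0,0,8,-0.7,0,5],[0,0,0,12,-1,0,5],[0,0,0,16,-1.4,0,5],[0,0,0,20,-1.7,0,5],[0,0,0,24,-2,0,5],[0,0,0,28,-2.4,0,5],[0,0,0,31.5,-2.7,0,5],[0,0,0,34.5,-2.9,0,5]]]'

```text
clock: 6.55
tool_pos: [0.5344, -0.0089, 0.3485]
eef_rot: [0.826, 0.563, -0.001, -0.001]
contact_force: [0.9, -0.4, -3.3]
opening: 0.719
```

Request:
carry_out --commands '[[[0,0,0,2,-0.2,0,5],[0,0,0,3,-0.3,0,5],[0,0,0,3.5,-0.3,0,5],[0,0,0,3.5,-0.3,0,5],[0,0,0,3.5,-0.3,0,5]]]'

```text
clock: 6.97
tool_pos: [0.5445, 0.0193, 0.3494]
eef_rot: [0.828, 0.561, -0.001, 0.0]
contact_force: [1.0, -0.4, -2.8]
opening: 0.722
```

```bash
python3 snap.py c .5435 .0207 .35
```

```text
side crop origin 216 123
top crop origin 241 181
7.0667 [0.54461303 0.01898511 0.34971965] [ 0.94935373 -0.72361283 -3.57990279] 0.7186092897383811
```

View pics/side_c.png

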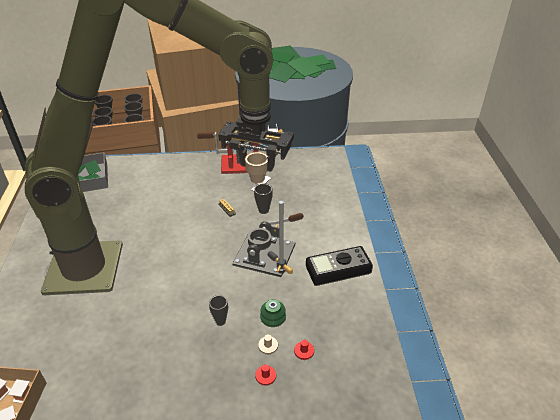

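View pics/z_c.png

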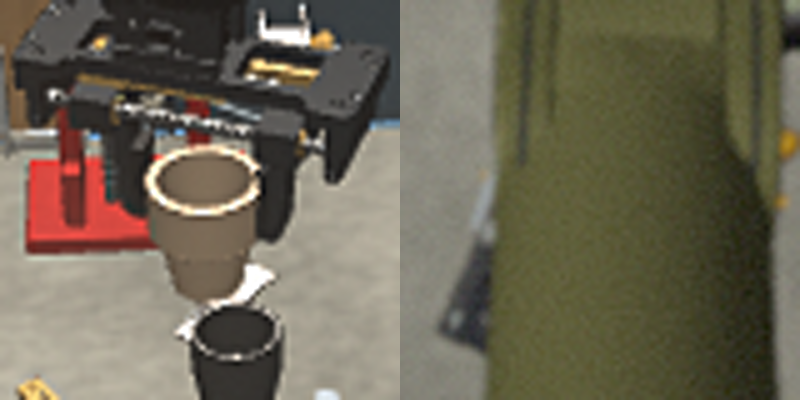

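```bash
cat > rim.py <<'E'
from m import *
def rim(f,box,z,fn,S=4,sel=None):
    im=cv2.imread(f);x,y,w,h=box
    c=cv2.resize(im[y:y+h,x:x+w],None,fx=S,fy=S,interpolation=cv2.INTER_CUBIC).astype(int)
    m=fn(c).astype(np.uint8)*255
    cs,_=cv2.findContours(m,cv2.RETR_CCOMP,cv2.CHAIN_APPROX_NONE)
    for q in sorted(cs,key=cv2.contourArea)[::-1][:3]:
        if cv2.contourArea(q)<200: continue
        p=(q[:,0,:]+.5)/S-.5+[x,y]
        if sel is not None: p=p[sel(p)]
        print(np.round(p.min(0),1),np.round(p.max(0),1),[np.round(k,4) for k in fitc('side',p,z)])
E
python3 - <<'E'
from rim import *
cream=lambda c:(c.min(2)>190)
rim('pics/side_c.png',(243,148,28,20),.3695,cream)
rim('pics/side_b.png',(195,245,32,30),.3695,cream)
E
```

```text
[245.1 152.6] [253.1 164.1] [array([0.5428, 0.0158, 0.0285]), np.float64(0.0014)]
[197.1 249.4] [223.6 268.4] [array([ 0.4333, -0.3435,  0.0295]), np.float64(0.0023)]
```

```bash
python3 - <<'E'
from rim import *
for t in (150,165,180):
  rim('pics/side_c.png',(243,148,27,20),.3695,lambda c:(c.min(2)>t)&(c[:,:,2]-c[:,:,0]>5))
E
```

```text
[244.9 151.4] [267.1 165.4] [array([0.543 , 0.0162, 0.0291]), np.float64(0.0024)]
[244.9 152.4] [266.9 165.4] [array([0.5429, 0.0158, 0.0289]), np.float64(0.002)]
[245.1 152.6] [266.9 165.4] [array([0.5431, 0.0158, 0.0288]), np.float64(0.0016)]
```

Request:
carry_out --commands '[[[0,0,0,0.1,-0.05,1.5,5],[0,0,0,0.14,-0.05,4,5],[0,0,0,0.14,-0.05,7,5],[0,0,0,0.14,-0.05,10,5],[0,0,0,0.14,-0.05,13,5],[0,0,0,0.14,-0.05,16,5],[0,0,0,0.14,-0.05,19,5],[0,0,0,0.14,-0.05,21.5,5],[0,0,0,0.14,-0.05,23,5],[0,0,0,0.14,-0.05,23.5,5]]]'

```text
clock: 7.9
tool_pos: [0.5437, 0.0211, 0.1125]
eef_rot: [0.828, 0.561, -0.002, -0.001]
contact_force: [0.4, -0.5, -2.9]
opening: 0.72
```

```bash
python3 snap.py d .5435 .0207 .11; python3 - <<'E'
from rim import *
for t in (165,180):
  rim('pics/side_d.png',(240,215,40,30),.135,lambda c:(c.min(2)>t)&(c[:,:,2]-c[:,:,0]>5))
E
```

```text
side crop origin 219 187
top crop origin 239 193
8.0 [0.54488578 0.02153971 0.11428027] [-0.40891049  0.05214209 -2.68590645] 0.7192759050815045
[248.4 215.9] [267.9 230.1] [array([0.5421, 0.0166, 0.0292]), np.float64(0.0029)]
[248.4 216.4] [267.6 229.9] [array([0.5419, 0.016 , 0.0287]), np.float64(0.0021)]
```

View pics/z_d.png

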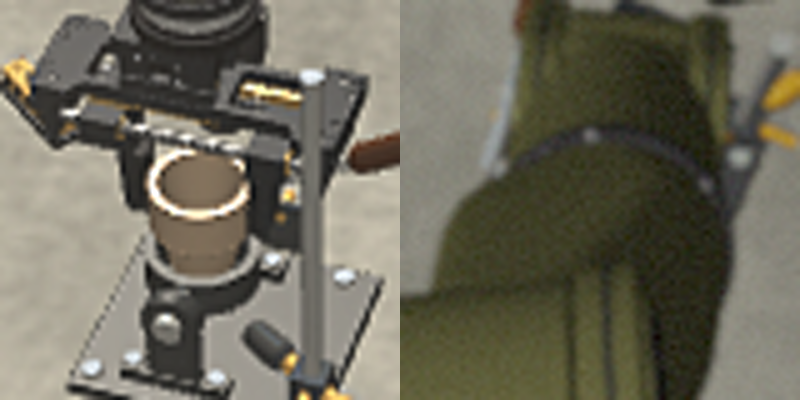

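```bash
python3 - <<'E'
from h import *
for p in [(.5421,.0201,.078),(.5421,.0201,.134),(.5421,.0201,.10)]: print(p,(proj('side',p)-[219,187])*5)
# left/right extents of a circle r=.032 at z .134
for dx in(-.032,.032): print((proj('side',(.5421+dx,.0201,.134))-[219,187])*5)
im=cv2.imread('pics/side_d.png')[205:260,235:280];cv2.imwrite('pics/zz_d.png',cv2.resize(im,None,fx=13,fy=10.9,interpolation=cv2.INTER_CUBIC))
E
```

```text
(0.5421, 0.0201, 0.078) [199.3263239  243.09877682]
(0.5421, 0.0201, 0.134) [196.80565208 175.47958685]
(0.5421, 0.0201, 0.1) [198.35002532 216.90872743]
[143.1767505  177.98512242]
[250.33540138 172.97868367]
```

View pics/zz_d.png

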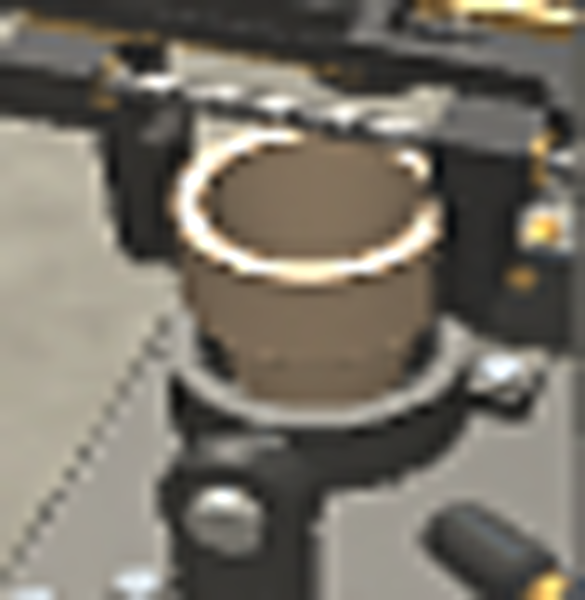

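```bash
python3 - <<'E'
from m import *
f=lambda p:[(x/13+235-.5+.04,y/10.9+205-.5+.04) for x,y in p]
a=f([(175,205),(300,279),(443,210),(210,257),(395,262),(270,130),(195,165)])
print(fitc('side',a,.134),fitc('side',a,.134,.032))
a=f([(175,205),(300,279),(443,210),(210,257),(395,262)])
print(fitc('side',a,.134,.032))
print(proj('side',(.5421,.0201,.134)),proj('side',(.5421,.0251,.134)))
E
```

```text
(array([0.54198354, 0.01587766, 0.03095896]), np.float64(0.00019507962541999457)) (array([0.5427135 , 0.01647714]), np.float64(0.000978292663499225))
(array([0.54215772, 0.01711036]), np.float64(0.0006870085699299646))
[258.36113042 222.09591737] [258.29795935 220.96969864]
```

Request:
carry_out --commands '[[[0,0,0,0,0,0.3,5],[0,0,0,0,0,0.6,5],[0,0,0,0,0,0.9,5],[0,0,0,0,0,1.2,5],[0,0,0,0,0,1.2,5],[0,0,0,0,0,1.2,5]]]'

```text
clock: 8.5
tool_pos: [0.5451, 0.0229, 0.1028]
eef_rot: [0.827, 0.562, 0.0, -0.0]
contact_force: [0.3, -0.2, -3.7]
opening: 0.719
```

Request:
carry_out --commands '[[[0,0,0,0,0,0.2,5],[0,0,0,0,0,0.4,5],[0,0,0,0,0,0.5,5],[0,0,0,0,0,0.5,5],[0,0,0,0,0,0.5,5]]]'

```text
clock: 8.92
tool_pos: [0.5451, 0.0227, 0.0976]
eef_rot: [0.827, 0.562, -0.0, -0.0]
contact_force: [0.2, -0.5, -2.6]
opening: 0.722
```

Request:
carry_out --commands '[[[0,0,0,0,0,0.1,5],[0,0,0,0,0,0.2,5],[0,0,0,0,0,0.3,5],[0,0,0,0,0,0.4,5],[0,0,0,0,0,0.4,5]]]'

```text
clock: 9.33
tool_pos: [0.5449, 0.0228, 0.0935]
eef_rot: [0.827, 0.562, -0.0, -0.0]
contact_force: [0.8, -0.8, -1.7]
opening: 0.725
```

Request:
carry_out --commands '[[[0,0,0,0,0,0.1,5],[0,0,0,0,0,0.2,5],[0,0,0,0,0,0.2,5]]]'

```text
clock: 9.58
tool_pos: [0.545, 0.0227, 0.0915]
eef_rot: [0.827, 0.562, -0.0, -0.0]
contact_force: [0.4, -0.6, -3.3]
opening: 0.724
```

Request:
carry_out --commands '[[[0,0,0,0,0,0.05,5],[0,0,0,0,0,0.1,5],[0,0,0,0,0,0.15,5],[0,0,0,0,0,0.15,5]]]'

```text
clock: 9.92
tool_pos: [0.5451, 0.0227, 0.0905]
eef_rot: [0.827, 0.562, 0.0, -0.0]
contact_force: [-1.1, -0.5, 0.2]
opening: 0.723
```

```bash
python3 snap.py e .5435 .0207 .11;python3 -c "
from h import *
im=cv2.imread('pics/side_e.png')[205:260,235:280];cv2.imwrite('pics/zz_e.png',cv2.resize(im,None,fx=13,fy=10.9,interpolation=cv2.INTER_CUBIC))"
```

```text
side crop origin 219 187
top crop origin 239 193
10.0167 [0.54504367 0.0227665  0.09043958] [-1.43409997 -0.81202485  1.6084371 ] 0.7226152852539451
```

View pics/zz_e.png

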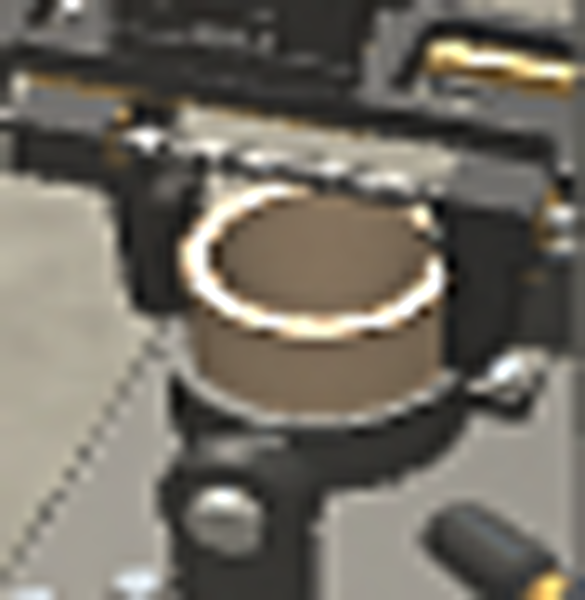

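Request:
carry_out --commands '[[[0,0,0,0,0,0.03,5],[0,0,0,0,0,0.06,5],[0,0,0,0,0,0.06,5]]]'

```text
clock: 10.27
tool_pos: [0.5451, 0.0228, 0.0904]
eef_rot: [0.827, 0.562, 0.0, -0.0]
contact_force: [-3.0, 0.1, 7.5]
opening: 0.72
```

Request:
carry_out --commands '[[[0,0,0,0,0,-0.03,6.3],[0,0,0,0,0,-0.05,6.6],[0,0,0,0,0,-0.05,7],[0,0,0,0,0,-0.05,7.6],[0,0,0,0,0,-0.05,8.2],[0,0,0,0,0,-0.05,8.4],[0,0,0,0,0,-0.05,8.4]]]'

```text
clock: 10.85
tool_pos: [0.5451, 0.0227, 0.09]
eef_rot: [0.827, 0.562, -0.0, -0.0]
contact_force: [0.1, -0.2, -0.0]
opening: 0.952
```

Request:
carry_out --commands '[[[0,0,0,0,0,-0.5,8.4],[0,0,0,0,0,-1.5,8.4],[0,0,0,0,0,-3,8.4],[0,0,0,0,0,-6,8.4],[0,0,0,0,0,-10,8.4],[0,0,0,0,0,-14,8.4],[0,0,0,0,0,-18,8.4],[0,0,0,0,0,-21,8.4],[0,0,0,0,0,-23,8.4],[0,0,0,0,0,-24,8.4]]]'

```text
clock: 11.68
tool_pos: [0.5462, 0.0225, 0.3346]
eef_rot: [0.827, 0.562, 0.003, 0.001]
contact_force: [0.7, 0.9, 0.1]
opening: 0.958
```

```bash
python3 snap.py f .5435 .0207 .11;python3 -c "
from h import *
im=cv2.imread('pics/side_f.png')[205:260,235:280];cv2.imwrite('pics/zz_f.png',cv2.resize(im,None,fx=13,fy=10.9,interpolation=cv2.INTER_CUBIC))"
python3 - <<'E'
from rim import *
for t in (165,190):
  rim('pics/side_f.png',(240,210,40,35),.110,lambda c:(c.min(2)>t)&(c[:,:,2]-c[:,:,0]>5))
E
```

```text
side crop origin 219 187
top crop origin 239 193
11.7833 [0.54608429 0.02262198 0.3330474 ] [-0.78035057 -0.05524696 -0.28451606] 0.9533013592247884
[248.4 220.4] [269.4 235.4] [array([0.543 , 0.0212, 0.0313]), np.float64(0.0012)]
[250.1 221.4] [268.1 234.1] [array([0.544 , 0.0206, 0.0268]), np.float64(0.0011)]
[267.1 212.6] [278.1 221.9] [array([0.5825, 0.0694, 0.0226]), np.float64(0.0024)]
[248.6 220.6] [269.1 235.1] [array([0.5435, 0.0206, 0.0291]), np.float64(0.0018)]
```

View pics/zz_f.png

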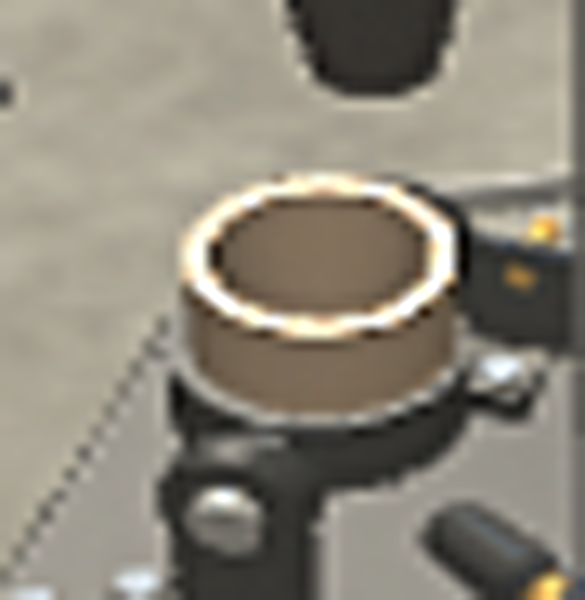

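```bash
python3 d.py .5435 .0222 .3304 -21.7 .424 -.2344 .3304 -21.7;python3 d.py .424 -.2344 .3 -21.7 .544 .0211 .3 -21.7
```

```text
turnz -0.0000  shift cm -28.26 -1.62 0.00
turnz -0.0000  shift cm 28.18 1.70 0.00
```

Request:
carry_out --commands '[[[0,0,0,-1.5,-0.1,0,8.81],[0,0,0,-4.5,-0.3,0,8.81],[0,0,0,-8.5,-0.5,0,8.81],[0,0,0,-12.5,-0.7,0,8.81],[0,0,0,-16.5,-0.9,0,8.81],[0,0,0,-20.5,-1.2,0,8.81],[0,0,0,-24,-1.4,0,8.81],[0,0,0,-26.5,-1.5,2,8.81],[0,0,0,-28,-1.6,5,8.81],[0,0,0,-28.26,-1.62,9,8.81]]]'

```text
clock: 12.62
tool_pos: [0.4234, -0.2389, 0.2403]
eef_rot: [0.829, 0.559, -0.0, 0.002]
contact_force: [1.2, 0.2, -0.6]
opening: 1.0
```

Request:
carry_out --commands '[[[0,0,0,0,0,4,8.81],[0,0,0,0,0,8,8.81],[0,0,0,0,0,11,8.81],[0,0,0,0,0,13.5,8.81],[0,0,0,0,0,15.5,8.81],[0,0,0,0,0,16.7,8.81],[0,0,0,0,0,17.2,8.81],[0,0,0,0,0,17.2,8.81],[0,0,0,0,0,17.2,8.81]]]'

```text
clock: 13.37
tool_pos: [0.425, -0.2343, 0.0681]
eef_rot: [0.827, 0.562, -0.0, -0.0]
contact_force: [0.1, -0.5, -0.5]
opening: 0.998
```

```bash
python3 snap.py g .424 -.234 .08
```

```text
side crop origin 178 263
top crop origin 327 239
13.4667 [ 0.42587912 -0.23430159  0.06884356] [-0.37188048  0.22400621  0.16273549] 1.0019100705967359
```

View pics/z_g.png

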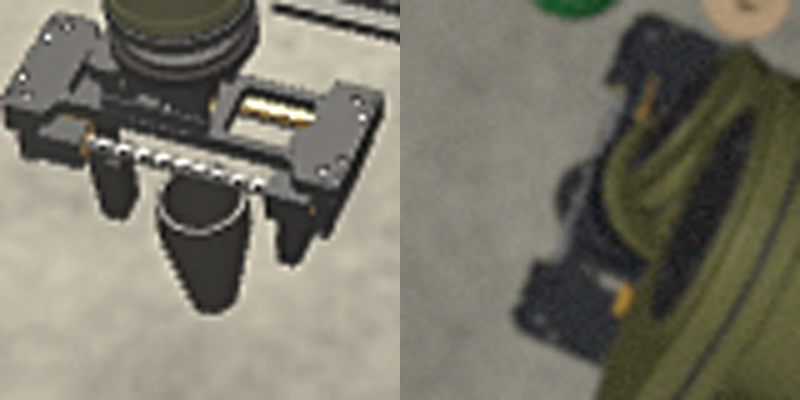

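Request:
carry_out --commands '[[[0,0,0,0,0,0,7.8],[0,0,0,0,0,0,7],[0,0,0,0,0,0,6.4],[0,0,0,0,0,0,5.9],[0,0,0,0,0,0,5.5],[0,0,0,0,0,0,5.1],[0,0,0,0,0,0,4.8],[0,0,0,0,0,0,4.5],[0,0,0,0,0,0,4],[0,0,0,0,0,0,4]]]' --force 15

```text
clock: 14.3
tool_pos: [0.4257, -0.2339, 0.0681]
eef_rot: [0.827, 0.562, -0.0, -0.0]
contact_force: [-1.4, 0.2, 1.6]
opening: 0.567
```

Request:
carry_out --commands '[[[0,0,0,0,0,-0.3,4],[0,0,0,0,0,-1,4],[0,0,0,0,0,-2.5,4],[0,0,0,0,0,-5,4],[0,0,0,0,0,-8,4],[0,0,0,0,0,-12,4],[0,0,0,0,0,-16,4],[0,0,0,0,0,-20,4],[0,0,0,0,0,-24,4],[0,0,0,0,0,-27,4]]]'

```text
clock: 15.13
tool_pos: [0.4259, -0.2342, 0.3419]
eef_rot: [0.827, 0.562, 0.001, 0.002]
contact_force: [0.9, -0.6, -2.6]
opening: 0.565
```

Request:
carry_out --commands '[[[0,0,0,0,0,-1.5,4],[0,0,0,0,0,-2.5,4],[0,0,0,0,0,-3,4],[0,0,0,0,0,-3,4]]]'

```text
clock: 15.47
tool_pos: [0.426, -0.234, 0.3691]
eef_rot: [0.827, 0.562, 0.001, 0.001]
contact_force: [-0.4, 0.2, -1.9]
opening: 0.565
```

```bash
python3 snap.py h .424 -.234 .37
```

```text
side crop origin 168 183
top crop origin 354 236
15.5667 [ 0.42534663 -0.23364271  0.36752917] [-0.04288607 -0.06418448 -1.37520692] 0.5669953666794812
```

View pics/z_h.png

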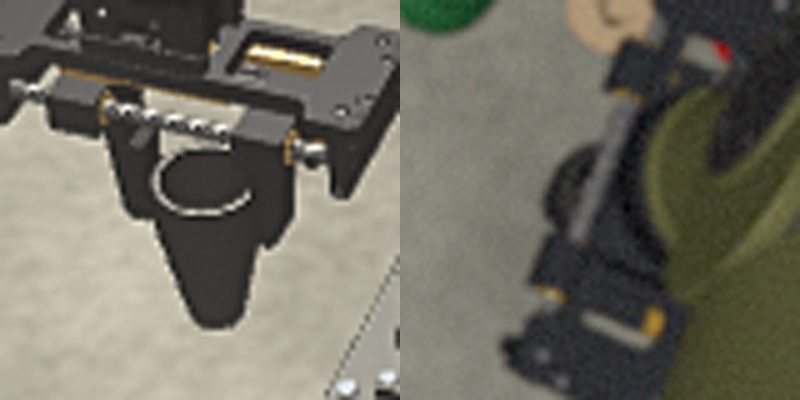

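Request:
carry_out --commands '[[[0,0,0,1.5,0.1,0,4],[0,0,0,4.5,0.3,0,4],[0,0,0,8,0.5,0,4],[0,0,0,12,0.7,0,4],[0,0,0,16,1,0,4],[0,0,0,20,1.2,0,4],[0,0,0,23.5,1.4,0,4],[0,0,0,26,1.6,0,4],[0,0,0,27.5,1.7,0,4],[0,0,0,28.2,1.7,0,4]]]'

```text
clock: 16.4
tool_pos: [0.5458, 0.0243, 0.3667]
eef_rot: [0.826, 0.563, -0.001, -0.001]
contact_force: [0.6, -0.4, -1.6]
opening: 0.568
```

Request:
carry_out --commands '[[[0,0,0,0,0,0,4],[0,0,0,0,0,1,4],[0,0,0,0,0,3,4],[0,0,0,0,0,6,4],[0,0,0,0,0,9,4],[0,0,0,0,0,12,4],[0,0,0,0,0,15,4],[0,0,0,0,0,17,4],[0,0,0,0,0,17.8,4],[0,0,0,0,0,18,4]]]'

```text
clock: 17.23
tool_pos: [0.5442, 0.0196, 0.1869]
eef_rot: [0.828, 0.561, -0.002, -0.0]
contact_force: [-0.2, -0.4, -1.8]
opening: 0.564
```

```bash
python3 snap.py i .544 .021 .15
```

```text
side crop origin 218 177
top crop origin 239 191
17.3333 [0.54591416 0.02047192 0.18878004] [-0.21796937  0.4484282  -0.34966779] 0.5640009278747197
```

View pics/z_i.png

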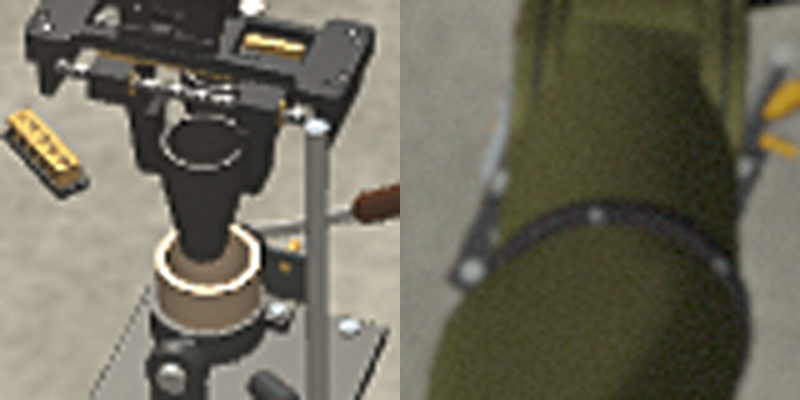

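Request:
carry_out --commands '[[[0,0,0,0,0,0.6,4],[0,0,0,0,0,1.5,4],[0,0,0,0,0,2.4,4],[0,0,0,0,0,3.3,4],[0,0,0,0,0,4.2,4],[0,0,0,0,0,4.8,4],[0,0,0,0,0,5.1,4],[0,0,0,0,0,5.1,4],[0,0,0,0,0,5.1,4]]]'

```text
clock: 18.08
tool_pos: [0.5457, 0.0218, 0.137]
eef_rot: [0.827, 0.562, -0.0, -0.0]
contact_force: [-0.5, -0.6, -1.4]
opening: 0.567
```

```bash
python3 snap.py j .544 .021 .12;python3 -c "
from h import *
im=cv2.imread('pics/side_j.png')[195:250,235:280];cv2.imwrite('pics/zz_j.png',cv2.resize(im,None,fx=13,fy=10.9,interpolation=cv2.INTER_CUBIC))"
```

```text
side crop origin 219 185
top crop origin 239 193
18.1833 [0.54596291 0.02189388 0.13741482] [-0.37120477  0.18432066 -1.19605479] 0.5634838526165016
```

View pics/zz_j.png

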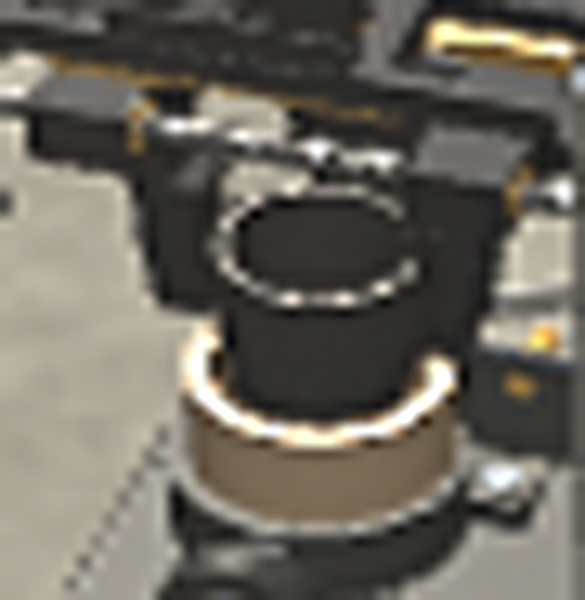

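Request:
carry_out --commands '[[[0,0,0,0,0,0.2,4],[0,0,0,0,0,0.4,4],[0,0,0,0,0,0.6,4],[0,0,0,0,0,0.8,4],[0,0,0,0,0,0.8,4]]]'

```text
clock: 18.6
tool_pos: [0.5453, 0.0219, 0.1287]
eef_rot: [0.827, 0.562, -0.0, -0.0]
contact_force: [-0.2, -0.5, -2.1]
opening: 0.566
```

Request:
carry_out --commands '[[[0,0,0,0,0,0.1,4],[0,0,0,0,0,0.2,4],[0,0,0,0,0,0.3,4],[0,0,0,0,0,0.4,4],[0,0,0,0,0,0.4,4]]]'

```text
clock: 19.02
tool_pos: [0.5455, 0.0219, 0.1249]
eef_rot: [0.827, 0.562, -0.0, -0.0]
contact_force: [-0.1, -0.6, -1.7]
opening: 0.567
```

Request:
carry_out --commands '[[[0,0,0,0,0,0.1,4],[0,0,0,0,0,0.2,4],[0,0,0,0,0,0.2,4]]]'

```text
clock: 19.27
tool_pos: [0.5456, 0.0219, 0.1229]
eef_rot: [0.827, 0.562, -0.0, -0.0]
contact_force: [1.2, -0.6, -1.5]
opening: 0.566
```

Request:
carry_out --commands '[[[0,0,0,0,0,0.04,4],[0,0,0,0,0,0.08,4],[0,0,0,0,0,0.1,4],[0,0,0,0,0,0.1,4]]]'

```text
clock: 19.6
tool_pos: [0.5457, 0.0219, 0.1222]
eef_rot: [0.827, 0.562, 0.0, 0.0]
contact_force: [-0.7, 0.1, -0.5]
opening: 0.561
```

Request:
carry_out --commands '[[[0,0,0,0,0,0.03,4],[0,0,0,0,0,0.05,4],[0,0,0,0,0,0.05,4]]]'

```text
clock: 19.85
tool_pos: [0.5457, 0.022, 0.1221]
eef_rot: [0.827, 0.562, 0.0, 0.0]
contact_force: [-0.7, -0.2, 4.5]
opening: 0.566
```

Request:
carry_out --commands '[[[0,0,0,0,0,-0.04,5],[0,0,0,0,0,-0.05,5.2],[0,0,0,0,0,-0.05,5.6],[0,0,0,0,0,-0.05,6.2],[0,0,0,0,0,-0.05,7],[0,0,0,0,0,-0.05,7.6],[0,0,0,0,0,-0.05,7.6]]]'

```text
clock: 20.43
tool_pos: [0.5456, 0.0219, 0.122]
eef_rot: [0.827, 0.562, -0.0, -0.0]
contact_force: [0.1, 0.5, -0.1]
opening: 0.861
```

Request:
carry_out --commands '[[[0,0,0,0,0,-0.5,7.6],[0,0,0,0,0,-1.5,7.6],[0,0,0,0,0,-3,7.6],[0,0,0,0,0,-6,7.6],[0,0,0,0,0,-10,7.6],[0,0,0,0,0,-14,7.6],[0,0,0,0,0,-17,7.6],[0,0,0,0,0,-19,7.6],[0,0,0,0,0,-20.5,7.6],[0,0,0,0,0,-21,7.6]]]'

```text
clock: 21.27
tool_pos: [0.5467, 0.0217, 0.3357]
eef_rot: [0.827, 0.562, 0.003, 0.001]
contact_force: [0.5, -0.2, 0.3]
opening: 0.865
```

```bash
python3 snap.py k .544 .021 .12;python3 -c "
from h import *
im=cv2.imread('pics/side_k.png')[195:250,235:280];cv2.imwrite('pics/zz_k.png',cv2.resize(im,None,fx=13,fy=10.9,interpolation=cv2.INTER_CUBIC))"
```

```text
side crop origin 219 185
top crop origin 239 193
21.3667 [0.54590991 0.02186401 0.33337613] [-0.76275558  0.77790977  0.06482745] 0.8649399726527801
```

View pics/zz_k.png

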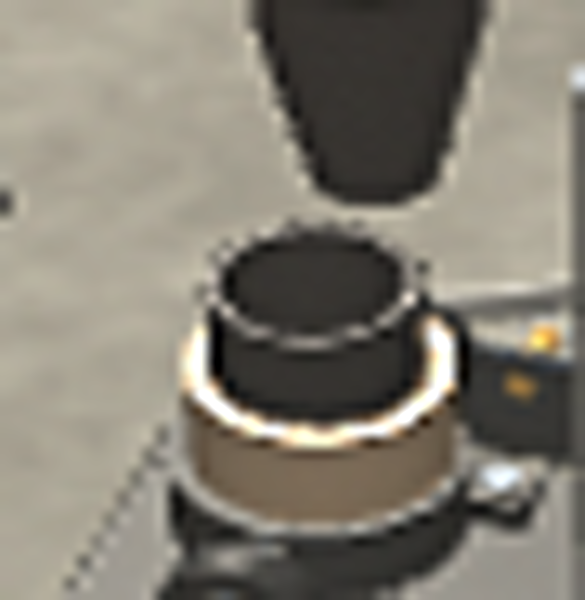

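```bash
python3 - <<'E'
from rim import *
dark=lambda c:(c.max(2)<75)
print('now');rim('pics/side_k.png',(245,212,28,22),.140,dark)
print('orig');rim('pics/side0.png',(205,290,30,40),.086,dark)
cream=lambda c:(c.min(2)>190)
print('lid');rim('pics/side_k.png',(255,330,27,27),.025,cream)
E
```

```text
now
[250.6 221.6] [267.9 233.4] [array([ 0.5432, -0.0111,  0.023 ]), np.float64(0.0072)]
[251.6 215.9] [265.1 225.1] [array([0.5428, 0.0206, 0.0199]), np.float64(0.0007)]
[268.6 223.1] [272.4 233.4] [array([ 0.5253, -0.0201,  0.0543]), np.float64(0.0032)]
orig
[209.4 302.9] [227.4 325.1] [array([ 0.4284, -0.2767,  0.0252]), np.float64(0.0071)]
[209.9 295.9] [225.4 308.1] [array([ 0.4229, -0.2345,  0.0202]), np.float64(0.0005)]
lid
[258.6 334.4] [277.4 352.1] [array([ 0.5502, -0.3325,  0.0249]), np.float64(0.0013)]
[263.1 337.1] [271.9 347.9] [array([ 0.5501, -0.33  ,  0.0136]), np.float64(0.0025)]
```

```bash
python3 d.py .544 .0212 .3324 -21.7 .5513 -.3329 .036 -21.7;python3 d.py .5513 -.3329 .036 -21.7 .5437 .0208 .158 -21.7; python3 -c "
from h import *
for p in((403,208),(425,242),(397,238)):print(onz('top',*p,.03))"
```

```text
turnz -0.0000  shift cm -32.63 13.77 29.64
turnz -0.0000  shift cm 32.58 -13.78 -12.20
[ 0.64318627 -0.35528989  0.03      ]
[ 0.54090004 -0.42031361  0.03      ]
[ 0.55066471 -0.33555395  0.03      ]
```

Request:
carry_out --commands '[[[0,0,0,-2,0.8,0,7],[0,0,0,-5,2.1,0,6],[0,0,0,-8.7,3.7,0,5],[0,0,0,-12.4,5.2,0,5],[0,0,0,-16.1,6.8,0,5],[0,0,0,-19.8,8.4,0,5],[0,0,0,-23.5,9.9,0,5],[0,0,0,-27,11.4,0,5],[0,0,0,-30,12.7,1,5],[0,0,0,-32,13.5,3,5]]]'

```text
clock: 22.2
tool_pos: [0.5525, -0.3305, 0.3023]
eef_rot: [0.828, 0.56, -0.0, 0.002]
contact_force: [0.3, 1.0, 0.4]
opening: 0.563
```

Request:
carry_out --commands '[[[0,0,0,-0.6,0.3,3,5],[0,0,0,-0.63,0.27,6.5,5],[0,0,0,-0.63,0.27,10.5,5],[0,0,0,-0.63,0.27,14,5],[0,0,0,-0.63,0.27,17,5],[0,0,0,-0.63,0.27,19,5],[0,0,0,-0.63,0.27,20.3,5],[0,0,0,-0.63,0.27,20.6,5],[0,0,0,-0.63,0.27,20.6,5]]]'

```text
clock: 22.95
tool_pos: [0.5527, -0.3318, 0.095]
eef_rot: [0.827, 0.562, -0.0, -0.001]
contact_force: [-0.0, -0.5, 0.3]
opening: 0.567
```

```bash
python3 snap.py l .551 -.333 .05
```

```text
side crop origin 227 298
top crop origin 358 197
23.05 [ 0.55398175 -0.3327085   0.09715381] [0.10771969 0.24280547 0.29585401] 0.5659491165485616
```

View pics/z_l.png

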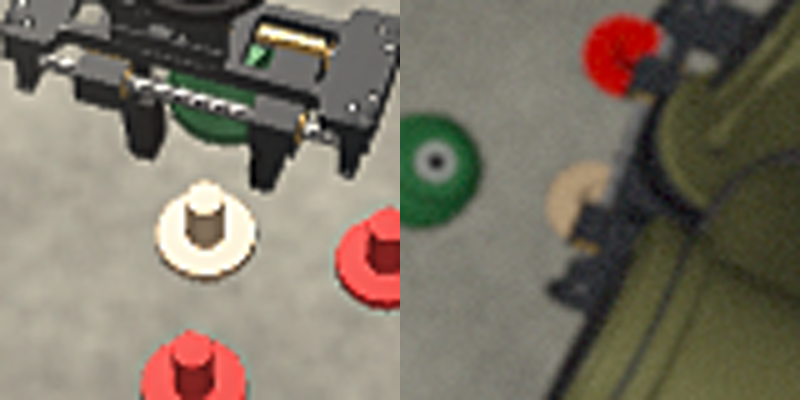

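Request:
carry_out --commands '[[[0,0,0,0,0,1,5],[0,0,0,0,0,2.3,5],[0,0,0,0,0,3.6,5],[0,0,0,0,0,4.8,5],[0,0,0,0,0,5.6,5],[0,0,0,0,0,6,5],[0,0,0,0,0,6.04,5],[0,0,0,0,0,6.04,5]]]'

```text
clock: 23.72
tool_pos: [0.5533, -0.3322, 0.0354]
eef_rot: [0.827, 0.562, -0.0, -0.0]
contact_force: [-0.4, 1.0, 0.6]
opening: 0.569
```

```bash
python3 snap.py m .551 -.333 .05
```

```text
side crop origin 227 298
top crop origin 358 197
23.8167 [ 0.55370426 -0.33247197  0.0361441 ] [-0.8959379  -0.22753225 -0.58443456] 0.5673664042495628
```

View pics/z_m.png

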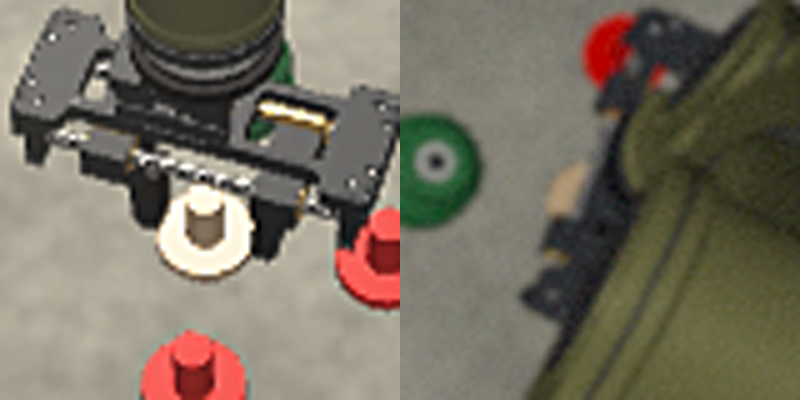

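Request:
carry_out --commands '[[[0,0,0,0,0,0,4.2],[0,0,0,0,0,0,3.6],[0,0,0,0,0,0,3],[0,0,0,0,0,0,2.6],[0,0,0,0,0,0,2.2],[0,0,0,0,0,0,1.8],[0,0,0,0,0,0,1.4],[0,0,0,0,0,0,1],[0,0,0,0,0,0,1]]]' --force 12

```text
clock: 24.57
tool_pos: [0.5532, -0.3321, 0.0357]
eef_rot: [0.827, 0.562, -0.0, -0.0]
contact_force: [-1.2, 0.1, 1.5]
opening: 0.219
```

Request:
carry_out --commands '[[[0,0,0,0,0,-0.3,1],[0,0,0,0,0,-1,1],[0,0,0,0,0,-2.5,1],[0,0,0,0,0,-5,1],[0,0,0,0,0,-8,1],[0,0,0,0,0,-12,1],[0,0,0,0,0,-16,1],[0,0,0,0,0,-20,1],[0,0,0,0,0,-24,1],[0,0,0,0,0,-28,1]]]'

```text
clock: 25.4
tool_pos: [0.5528, -0.3321, 0.3195]
eef_rot: [0.827, 0.562, 0.0, 0.001]
contact_force: [1.1, -0.7, -0.5]
opening: 0.221
```

Request:
carry_out --commands '[[[0,0,0,0,0,-2,1],[0,0,0,0,0,-3,1],[0,0,0,0,0,-3.4,1],[0,0,0,0,0,-3.4,1]]]'

```text
clock: 25.73
tool_pos: [0.5531, -0.3319, 0.35]
eef_rot: [0.827, 0.562, 0.0, -0.0]
contact_force: [-0.6, -0.1, -0.3]
opening: 0.224
```

```bash
python3 snap.py n .551 -.333 .34
```

```text
side crop origin 225 220
top crop origin 392 183
25.8333 [ 0.55251035 -0.3314744   0.3478365 ] [ 0.68099893  0.15210208 -1.02873912] 0.2232056234680126
```

View pics/z_n.png

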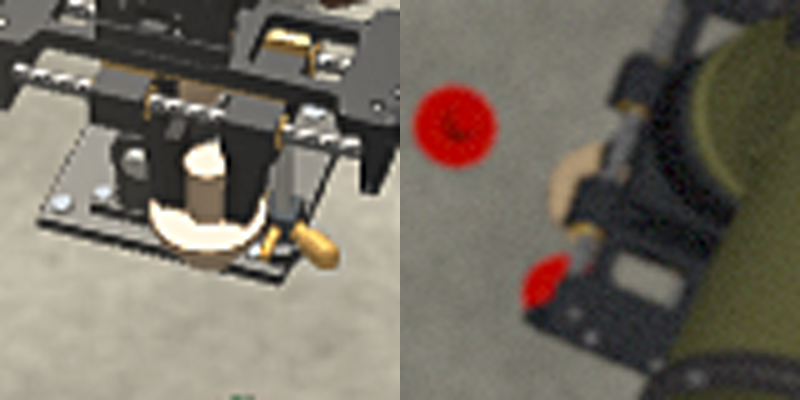

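Request:
carry_out --commands '[[[0,0,0,1.5,-0.6,0,1],[0,0,0,4.5,-1.9,0,1],[0,0,0,8.2,-3.5,0,1],[0,0,0,11.9,-5,0,1],[0,0,0,15.6,-6.6,0,1],[0,0,0,19.3,-8.2,0,1],[0,0,0,23,-9.7,0,1],[0,0,0,26.5,-11.2,0,1],[0,0,0,29.5,-12.5,0,1],[0,0,0,31.5,-13.3,0,1]]]'

```text
clock: 26.67
tool_pos: [0.5443, 0.0144, 0.3477]
eef_rot: [0.826, 0.564, -0.001, -0.002]
contact_force: [-0.2, -0.4, 0.1]
opening: 0.221
```

Request:
carry_out --commands '[[[0,0,0,1.08,-0.48,0,1],[0,0,0,1.08,-0.48,0,1],[0,0,0,1.08,-0.48,2,1],[0,0,0,1.08,-0.48,5,1],[0,0,0,1.08,-0.48,8.5,1],[0,0,0,1.08,-0.48,12,1],[0,0,0,1.08,-0.48,14.5,1],[0,0,0,1.08,-0.48,16,1],[0,0,0,1.08,-0.48,16.5,1],[0,0,0,1.08,-0.48,16.5,1]]]'

```text
clock: 27.5
tool_pos: [0.5444, 0.0192, 0.1833]
eef_rot: [0.828, 0.561, -0.002, -0.0]
contact_force: [0.3, -0.8, -0.3]
opening: 0.221
```

```bash
python3 snap.py o .544 .021 .16;python3 -c "
from h import *
im=cv2.imread('pics/side_o.png')[190:245,235:280];cv2.imwrite('pics/zz_o.png',cv2.resize(im,None,fx=13,fy=10.9,interpolation=cv2.INTER_CUBIC))"
```

```text
side crop origin 218 175
top crop origin 239 191
27.6 [0.54594649 0.02009993 0.18531616] [ 0.60674861  0.22611425 -0.58903981] 0.2212989490661632
```

View pics/zz_o.png

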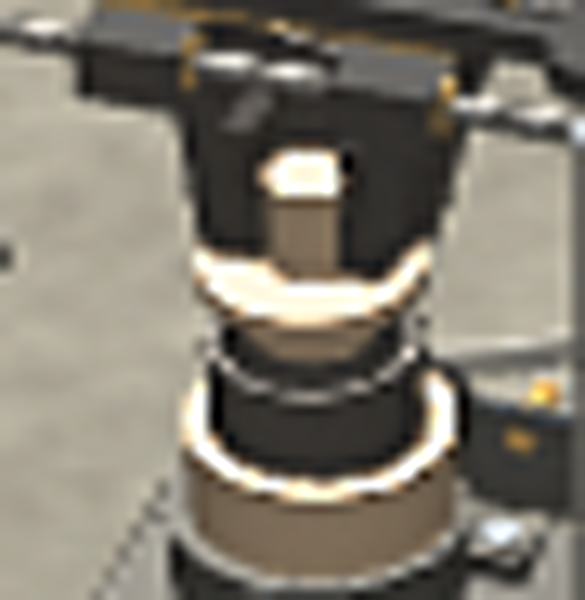

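Request:
carry_out --commands '[[[0,0,0,0,0,0.3,1],[0,0,0,0,0,0.6,1],[0,0,0,0,0,0.9,1],[0,0,0,0,0,1.2,1],[0,0,0,0,0,1.5,1],[0,0,0,0,0,1.7,1],[0,0,0,0,0,1.7,1]]]'

```text
clock: 28.18
tool_pos: [0.5451, 0.0216, 0.1672]
eef_rot: [0.827, 0.562, -0.0, -0.0]
contact_force: [0.7, 1.1, -0.3]
opening: 0.226
```

Request:
carry_out --commands '[[[0,0,0,0,0,0.1,1],[0,0,0,0,0,0.2,1],[0,0,0,0,0,0.3,1],[0,0,0,0,0,0.4,1],[0,0,0,0,0,0.4,1]]]'

```text
clock: 28.6
tool_pos: [0.5452, 0.0215, 0.1635]
eef_rot: [0.827, 0.562, -0.0, -0.0]
contact_force: [1.6, -0.2, -0.6]
opening: 0.224
```

Request:
carry_out --commands '[[[0,0,0,0,0,0.1,1],[0,0,0,0,0,0.2,1],[0,0,0,0,0,0.2,1]]]'

```text
clock: 28.85
tool_pos: [0.5453, 0.0215, 0.1615]
eef_rot: [0.827, 0.562, -0.0, -0.0]
contact_force: [1.1, 0.0, -0.3]
opening: 0.224
```

Request:
carry_out --commands '[[[0,0,0,0,0,0.08,1],[0,0,0,0,0,0.16,1],[0,0,0,0,0,0.24,1],[0,0,0,0,0,0.24,1]]]'

```text
clock: 29.18
tool_pos: [0.5452, 0.0215, 0.1591]
eef_rot: [0.827, 0.562, -0.0, -0.0]
contact_force: [-1.0, -0.8, -1.3]
opening: 0.219
```

Request:
carry_out --commands '[[[0,0,0,0,0,0.04,1],[0,0,0,0,0,0.08,1],[0,0,0,0,0,0.1,1],[0,0,0,0,0,0.1,1]]]'

```text
clock: 29.52
tool_pos: [0.5453, 0.0215, 0.1583]
eef_rot: [0.827, 0.562, -0.0, -0.0]
contact_force: [-0.3, -0.2, 0.3]
opening: 0.221
```

Request:
carry_out --commands '[[[0,0,0,0,0,0.03,1],[0,0,0,0,0,0.06,1],[0,0,0,0,0,0.06,1]]]'

```text
clock: 29.77
tool_pos: [0.5454, 0.0215, 0.1577]
eef_rot: [0.827, 0.562, 0.0, -0.0]
contact_force: [-0.7, 0.8, -1.6]
opening: 0.22
```

Commanded height is now 0.158 with no clear contact yet, so I'll lower in half-millimetre steps.

Request:
carry_out --commands '[[[0,0,0,0,0,0.03,1],[0,0,0,0,0,0.05,1],[0,0,0,0,0,0.05,1]]]'

```text
clock: 30.02
tool_pos: [0.5456, 0.0215, 0.1576]
eef_rot: [0.827, 0.562, 0.0, 0.0]
contact_force: [-0.7, -0.2, 4.4]
opening: 0.224
```

Request:
carry_out --commands '[[[0,0,0,0,0,0.03,1],[0,0,0,0,0,0.05,1],[0,0,0,0,0,0.05,1]]]'

```text
clock: 30.27
tool_pos: [0.5458, 0.0215, 0.1576]
eef_rot: [0.827, 0.562, 0.001, 0.0]
contact_force: [-1.2, 0.6, 8.5]
opening: 0.22
```

Firm contact at 0.1576, which matches home. Easing off, then releasing.

Request:
carry_out --commands '[[[0,0,0,0,0,-0.05,1],[0,0,0,0,0,-0.08,2],[0,0,0,0,0,-0.08,2.2],[0,0,0,0,0,-0.08,2.6],[0,0,0,0,0,-0.08,3.2],[0,0,0,0,0,-0.08,4],[0,0,0,0,0,-0.08,5],[0,0,0,0,0,-0.08,5],[0,0,0,0,0,-0.08,5]]]'

```text
clock: 31.02
tool_pos: [0.5453, 0.0214, 0.1574]
eef_rot: [0.827, 0.562, -0.0, -0.0]
contact_force: [-0.4, -0.4, 1.0]
opening: 0.573
```

Request:
carry_out --commands '[[[0,0,0,0,0,-0.5,5],[0,0,0,0,0,-1.5,5],[0,0,0,0,0,-3,5],[0,0,0,0,0,-6,5],[0,0,0,0,0,-9,5],[0,0,0,0,0,-12,5],[0,0,0,0,0,-15,5],[0,0,0,0,0,-17,5],[0,0,0,0,0,-18,5],[0,0,0,0,0,-18,5]]]'

```text
clock: 31.85
tool_pos: [0.5468, 0.0213, 0.3411]
eef_rot: [0.827, 0.562, 0.003, 0.002]
contact_force: [0.1, -0.1, -1.1]
opening: 0.568
```

Request:
carry_out --commands '[[[0,0,0,-2,0,0,5],[0,0,0,-5,0,0,5],[0,0,0,-9,0,0,5],[0,0,0,-13,0,0,5],[0,0,0,-17,0,0,5],[0,0,0,-21,0,0,5],[0,0,0,-24,0,0,5],[0,0,0,-26,0,0,5],[0,0,0,-27,0,0,5],[0,0,0,-27,0,0,5]]]'

```text
clock: 32.68
tool_pos: [0.4444, -0.2315, 0.3373]
eef_rot: [0.829, 0.56, -0.001, -0.0]
contact_force: [-0.5, -0.1, 0.1]
opening: 0.564
```

```bash
python3 snap.py p .544 .021 .14;python3 - <<'E'
from rim import *
im=cv2.imread('pics/side_p.png')[195:250,235:280];cv2.imwrite('pics/zz_p.png',cv2.resize(im,None,fx=13,fy=10.9,interpolation=cv2.INTER_CUBIC))
rim('pics/side_p.png',(245,205,28,22),.147,lambda c:c.min(2)>190)
E
```

```text
side crop origin 218 180
top crop origin 239 192
32.7833 [ 0.44623643 -0.22817661  0.33716102] [-0.09153216  0.53583484  0.34520019] 0.5635260728531946
[251.9 213.9] [267.4 224.4] [array([0.5482, 0.0171, 0.0201]), np.float64(0.0055)]
[256.6 209.6] [261.4 213.4] [array([0.5451, 0.0534, 0.0081]), np.float64(0.001)]
```

View pics/zz_p.png

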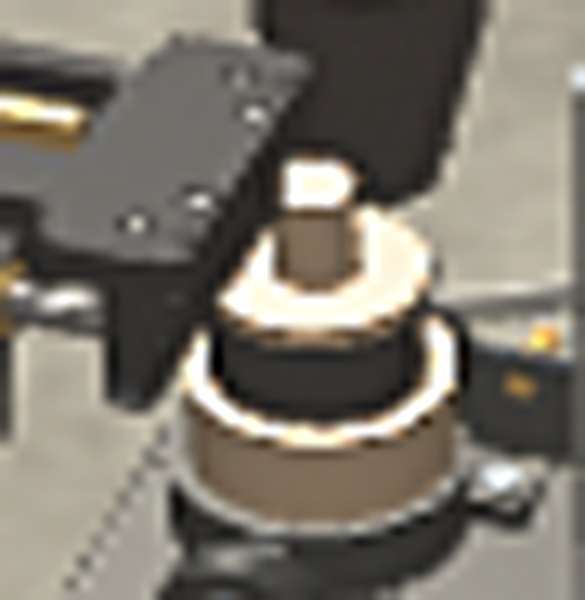

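View pics/z_p.png

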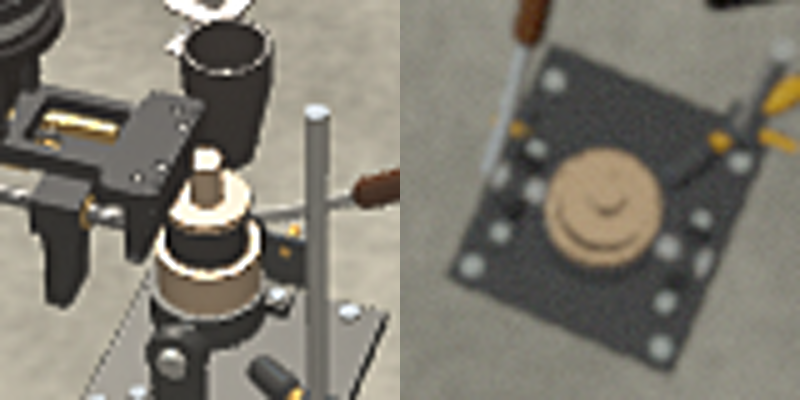

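View pics/side_p.png

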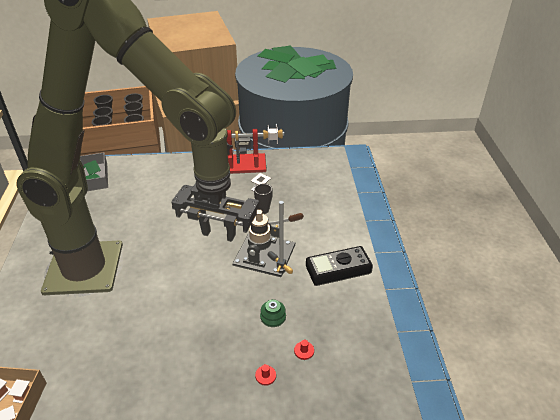

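Request:
carry_out --commands '[[[0,0,0,-2,-1,0,5],[0,0,0,-5,-2,0,5],[0,0,0,-7,-3,0,5],[0,0,0,-8,-3,0,5],[0,0,0,-8,-3,0,5],[0,0,0,-8,-3,0,5]]]'

```text
clock: 33.28
tool_pos: [0.3901, -0.2914, 0.3374]
eef_rot: [0.827, 0.563, 0.001, -0.0]
contact_force: [0.1, 0.3, 0.5]
opening: 0.572
```

```bash
python3 snap.py q .544 .021 .14;python3 - <<'E'
from rim import *
cream=lambda c:c.min(2)>190
print('flange');rim('pics/side_q.png',(247,212,26,16),.147,cream)
print('knob');rim('pics/side_q.png',(253,205,12,9),.177,cream)
print('cup');rim('pics/side_q.png',(245,210,30,30),.110,cream)
import numpy as np
for n in('side','top'):
    a=cv2.imread(f'pics/{n}0.png').astype(int);b=cv2.imread(f'pics/{n}_q.png').astype(int)
    cv2.imwrite(f'pics/diff_{n}.png',np.clip(abs(a-b)*2,0,255).astype(np.uint8))
E
```

```text
side crop origin 218 180
top crop origin 239 192
33.3833 [ 0.39025202 -0.29095002  0.33729494] [ 0.10255726 -0.00301463  0.32319206] 0.5660795401127962
flange
[250.4 213.9] [267.4 224.4] [array([0.5438, 0.0198, 0.0239]), np.float64(0.0063)]
knob
[255.6 209.4] [261.4 213.4] [array([0.5434, 0.0191, 0.0087]), np.float64(0.0008)]
cup
[250.4 213.9] [267.4 224.4] [array([0.5444, 0.0608, 0.0247]), np.float64(0.0065)]
[248.6 224.4] [269.1 235.1] [array([0.5435, 0.0212, 0.03  ]), np.float64(0.0019)]
[255.6 209.6] [261.4 213.4] [array([0.5445, 0.0959, 0.0092]), np.float64(0.0006)]
```

View pics/diff_side.png

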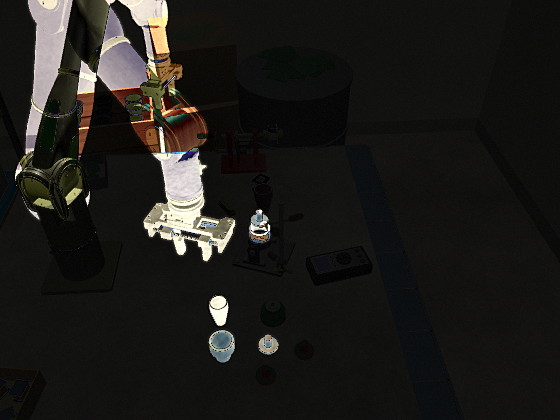

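View pics/z_q.png

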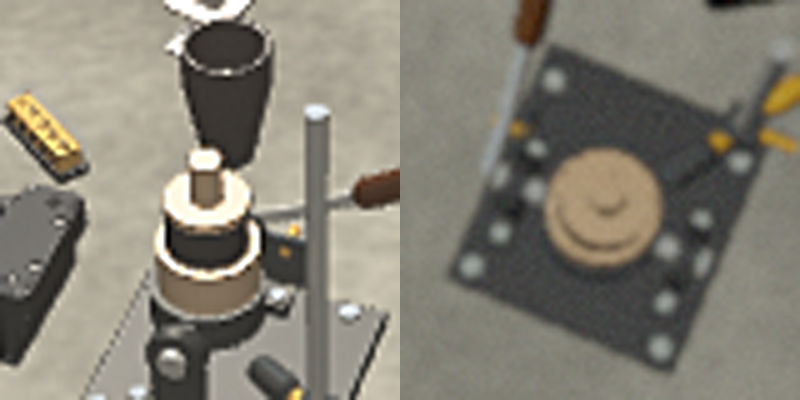

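The pieces are stacked concentrically and upright, with the lid's knob top near (205,155) in the side crop. Comparing the first and last side views, only the three pieces and the arm have moved. Handing in.

```bash
python3 -c "
from plant import r
print(r.finish_job())"
```

```text
the job is handed in; nothing more can be done
None
```

The cradle is ready, and I handed the job in at about 33 s of the 72 s allowed. The guard cup is in the ring, the narrower crucible is in the cup, and the buff plug lid is on the crucible. They went in that order, each lowered in small steps until light contact (under 10 N), then released.

**Seating:** firm contact came at tool heights of 90.4, 122.1 and 157.6 mm for cup, crucible and lid. The expected home heights were 90, 122 and 158 mm, so each agrees to within 0.5 mm.

**Position:** in the final pictures the stack is upright and concentric. The side-view fits put the cup rim at (0.5435, 0.021), the crucible rim at (0.543, 0.0206) and the knob top at (0.543, 0.019). The ring measured (0.542, 0.020) in the same view.

**Other things on the ledge:** comparing the first and last side views shows only the three pieces and the arm changed. The wider crucible, the red lids and the other bystanders did not move.

**Checks that disagreed or were weak:**
- The side and top cameras differed by about 2 mm in x.
- While the cup was held over the ring, partly hidden fits suggested it was about 4 mm off in y. Lowering it showed no sideways contact force, and the clear view after release was fine.
- The final fit of the lid's flange was poor because the knob hides part of it, so for the lid I relied on the contact height and the knob.

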